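# Feel out the foot that grips

## Task

One of the two look-alike levelling feet on the bench has a good, grippy sole, the other has gone slippery. Drag each foot in turn about 6 cm along the green bench top, leaving it standing where the drag ends, and feel how hard it drags; then stand the one that grips flat on the middle of the pink sloping stand, where it must stay put, and leave the slippery one standing upright on the bench. Do not knock or shift the white bottle.

Things in the scene. Friction and masses are not known exactly. Their poses are not given: they have to be found in the camera images.
- foot_a_mid (a point): one of two look-alike levelling feet: round metal plate 84 mm across, 14 mm thick, black sole beneath, smooth 22 mm stud upright on its centre, top 60 mm above the underside; 0.65-0.85 kg. Point: on the axis, 30 mm above the underside; z up the stud. One foot is grippy (3-6 N to slide it on the bench), the other slippery (1 N or less); nothing you can see tells which
- foot_b_mid (a point): one of two look-alike levelling feet: round metal plate 84 mm across, 14 mm thick, black sole beneath, smooth 22 mm stud upright on its centre, top 60 mm above the underside; 0.65-0.85 kg. Point: on the axis, 30 mm above the underside; z up the stud. One foot is grippy (3-6 N to slide it on the bench), the other slippery (1 N or less); nothing you can see tells which
- slope: pink top plate, 180 by 180 mm, of a fixed sloping stand; origin at the centre of its upper face, about 42 mm above the bench; z is the face's normal, 17 degrees off vertical, x points up the slope, y level. No lips: a slippery foot slides off its lower edge, 16 mm above the bench. A lilac-blue tray with circuit boards is not used
- bottle: white bottle with a steel cap, 52 mm in diameter and 120 mm tall, standing loose towards the back of the bench; origin at the centre of its underside
There are look-alikes about, which are no part of the job. What is shaped like the part that bears foot_a_mid but brown is not meant.

How it is judged (in metres and radians):
On the way:
1. both feet have been dragged, so that each stands on the bench more than 35 mm from where it started (distance of each of foot_a_mid, foot_b_mid from where it was at the start of the episode above 0.035 m and height (world z) of each of foot_a_mid, foot_b_mid below 0.034 m and angle between each of foot_a_mid, foot_b_mid's own z axis and vertical below 0.17 rad), for 0.2 s.
At the end, for the whole second after the job is handed in: One foot rests flat (within 7 degrees) on the pink slope, its axis within 70 mm of the middle along each side, and stays there; the other stands upright (within 10 degrees) on the bench (((x of foot_a_mid in the frame of slope between -0.07 and 0.07 m and y of foot_a_mid in the frame of slope between -0.07 and 0.07 m and z of foot_a_mid in the frame of slope between 0.024 and 0.036 m and angle between the z axis of foot_a_mid and the z axis of slope, either way round below 0.12 rad and height (world z) of foot_b_mid between 0.024 and 0.036 m and angle between foot_b_mid's own z axis and vertical below 0.17 rad) or (x of foot_b_mid in the frame of slope between -0.07 and 0.07 m and y of foot_b_mid in the frame of slope between -0.07 and 0.07 m and z of foot_b_mid in the frame of slope between 0.024 and 0.036 m and angle between the z axis of foot_b_mid and the z axis of slope, either way round below 0.12 rad and height (world z) of foot_a_mid between 0.024 and 0.036 m and angle between foot_a_mid's own z axis and vertical below 0.17 rad))); the robot touches nothing.
It fails at once if the white bottle is tipped or shifted more than 30 mm (distance of bottle from where it was at the start of the episode above 0.03 m or angle between bottle's own z axis and vertical above 0.35 rad).
It also fails if it takes over 67 s, if anything falls off the work surface, if the arm or the gripper's body presses on something with over 40 N, if the wrist force passes 120 N, or if a joint passes its speed limit or range.

## Robot

A 7-joint arm with a two-finger parallel gripper is mounted at the origin on the work surface. World frame = base frame: x ahead of the robot, y to its left, z up, the work surface at z = 0. Lengths are in m, angles in degrees, forces in N, time in s.
With the tool pointing down it reaches from about 0.425 to 0.875 m from the base axis. Payload 4.7 kg.
Tool frame: the origin (TCP) lies at the very end of the fingers, on their centre line; the grasp point (between the pads) lies 19 mm behind it; z points along the fingers, y is the line along which they close (so a half turn about z gives the same grasp; the last joint's range is limited). The gripper opens to 87 mm and grips with 3 to 60 N. Pads are 19 mm wide; open, the fingers measure 117 mm over their backs; the gripper's body (75 mm by 190 mm) begins 51 mm behind the grasp point.
Start: joints at [-74.02, 18.392, -4.016, 83.108, 1.295, 78.541, -3.26], TCP at [0.17, 0.627, 0.223] pointing down, gripper open.
Joint ranges: [-163.93, 163.93], [-17.29, 119.83], [-79.2, 71.16], [3.27, 140.29], [-89.18, 269.18], [5.43, 117.66], [-154.24, 154.24]. Speed limits (degrees/s): [147.25, 147.25, 180, 180, 180, 180, 180].

## Interface

Orientations are given as a 3x3 rotation matrix whose columns are the frame's x, y, z axes.
In Python, from rig import bot, optics, order gives the robot as it stands.
- The arm moves only by the shell command python3 -m handwheel 'ROWS' [OPENING] [FORCE]. ROWS is JSON, a list of rows, each a list of 2 entries, a list of its own where there are three numbers: the shift along the tool's x, y, z in cm, then the turn about the tool's z in rad. A call has exactly 5 rows; each row is the pose to reach, as a shift and turn from the pose commanded when the call began, along the tool's axes at that moment; what a row does not reach only later rows make up. A row lasts 1/12 s, in which the tool goes at most 41.7 mm and 7.16 degrees, less where a joint would pass 70% of its speed; a pose out of reach is approached as far as the arm can. A call with a gripper value outside its range is refused whole. OPENING is the opening, from -1 (shut) to 1 (fully open), set as the call begins (- or left out, the last holds). The fingers move at their own pace and stop on an object; FORCE is the grip in N (left out, the last holds). Time passes only in rows, so rows that repeat a pose let the fingers close, or fill a call up. It gives the time, the measured TCP pose, the force, the opening and the grip force at its end, in the units of the state.
- bot.state(): the state, without advancing time (a new reading comes with each control period).
- optics.snapshot(name): name is "side" or "top" or "wrist"; returns (picture, depth): 480x640x3 uint8, red, green, blue; 480x640 float32, m along the optical axis (not along the pixel's ray), 0 where there is no reading.
- optics.calibration(name): a dict with "mtx" (3x3 intrinsics, pixels), "k1" (the pictures are not rectified: a ray, as slopes to the right and down, at radius r is drawn at 1 + k1 r^2 times it, then the intrinsics apply), "origin" and "orientation" of the camera in the world; the wrist camera has in their place "hand_eye" (4x4, takes a point from camera to tool coordinates, whose origin is the TCP and whose axes are the flange's). Camera axes: x right, y up, looking along -z (the intrinsics and any distortion apply to the point x, -y, -z); pixel columns grow to the right and rows downward; lengths in m; the calibration is good to about 2 mm. A picture is of the moment at which its call begins: read the wrist's pose just before it. calibration takes no time and is no camera call.
- order.sign_off(): hands the job in; it is judged then, once.
Trained networks look in the newest picture that a camera, given by its name, has taken for a name from the list of things; names that differ only in an ending like _2 or _b are one class to them, and where a whole thing is asked for, a point or a joint stands for the part that bears it (a point fixed in the world has none). Each returns a list of dicts, best first, with "score" (0 to 1); they miss things now and then, are a little off and sometimes report something else, mostly with a low value. They report only what shows in the picture. A call takes as long as a camera call. They do not tell look-alikes from the thing itself.
- optics.look_for(camera, query): "at" ([x, y, z] in m, in world coordinates, good to about 4 mm: the middle of the surface that is visible of it).
The state is a dict: "t": time; "joints": joint angles; "qd": joint speeds; "tau": joint torques, N m; "ee_pos": TCP position; "tcp_rot": TCP orientation; "contact_force": force on the tool from outside, world axes, zero at the start; "ft_torque": the same for the moment, N m; "opening": opening from 0.0 (shut) to 1.0 (fully open); "gripper_force": force on a finger pad.
Only numpy, scipy, OpenCV 4.12 (cv2) and the standard library are available. Lean on these libraries where they do the work, as an engineer would, in place of code of your own. Each camera call takes 0.05 s, during which the arm holds its last target. There are 200 camera calls.

## Working session

There is one attempt and no reset: what is moved stays moved. The work goes in short steps, Python scripts to look and compute and a shell command to move; the robot and the scene stay as the last step left them, time stands still between calls to the robot, and variables do not carry over. Pictures are saved under pics/ and viewed, at most 10 in all, crops included, and the job is handed in when it is done.

```bash
mkdir -p pics; cat > h.py <<'E'
import numpy as np, cv2
from rig import bot, optics, order
def snap(n,f=None):
    p,d=optics.snapshot(n)
    if f: cv2.imwrite('pics/'+f,p[:,:,::-1])
    return p,d
def look(n,q):
    return [(round(r['score'],2),np.round(r['at'],3).tolist()) for r in optics.look_for(n,q)]
def project(n,P):
    c=optics.calibration(n); R=np.array(c['orientation']);q=R.T@(np.array(P)-c['origin'])
    s=np.array([q[0],-q[1]])/-q[2]; s=s*(1+c['k1']*(s@s)); m=np.array(c['mtx'])
    return m[0,0]*s[0]+m[0,2], m[1,1]*s[1]+m[1,2]
def world(n,D,sub=1):
    c=optics.calibration(n);m=np.array(c['mtx']);v,u=np.mgrid[0:480,0:640]
    x=(u-m[0,2])/m[0,0];y=(v-m[1,2])/m[1,1];a,b=x,y
    for _ in range(6):
        k=1+c['k1']*(a*a+b*b);a,b=x/k,y/k
    P=np.stack([a*D,-b*D,-D],-1)
    return P@np.array(c['orientation']).T+c['origin']
E
python3 - <<'E'
from h import *
p,d=snap('top','top1.png')
for q in ['foot_a_mid','slope','bottle']:
    for s,a in look('top',q): print(q,s,a,np.round(project('top',a)))
p,d=snap('side','side1.png')
for q in ['foot_a_mid','slope','bottle']:
    for s,a in look('side',q): print(q,s,a,np.round(project('side',a)))
s=bot.state();print(s['t'],s['ee_pos'],np.round(s['tcp_rot'],3),s['contact_force'],s['opening'])
E
```

```text
foot_a_mid 0.92 [0.376, 0.081, 0.014] [281. 356.]
foot_a_mid 0.8 [0.389, 0.229, 0.014] [206. 350.]
foot_a_mid 0.68 [0.517, 0.099, 0.013] [272. 284.]
slope 0.85 [0.565, 0.291, 0.043] [172. 261.]
bottle 0.9 [0.77, 0.01, 0.081] [313. 151.]
foot_a_mid 0.91 [0.512, 0.087, 0.014] [279. 234.]
foot_a_mid 0.79 [0.367, 0.069, 0.01] [220. 268.]
foot_a_mid 0.72 [0.384, 0.223, 0.013] [196. 224.]
slope 0.64 [0.556, 0.276, 0.041] [254. 177.]
bottle 0.93 [0.773, -0.0, 0.061] [404. 194.]
0.4 [0.17011458 0.62729647 0.2224198 ] [[-0.965  0.262 -0.   ]
 [ 0.262  0.965 -0.   ]
 [-0.    -0.    -1.   ]] [-0.2328345   0.66976635 -0.23001662] 1.0001989979531143
```

View pics/top1.png

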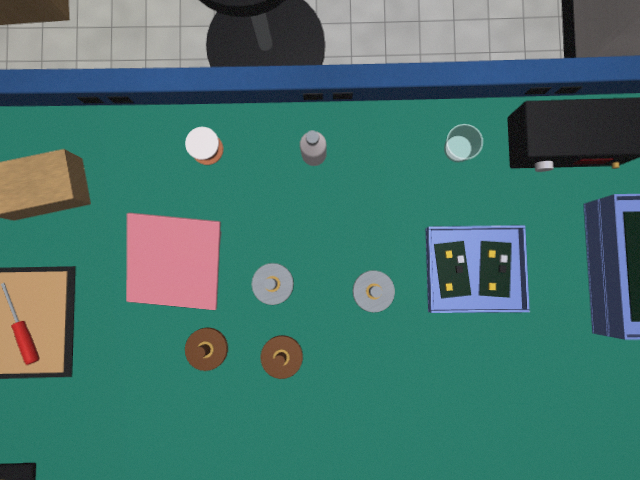

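View pics/side1.png

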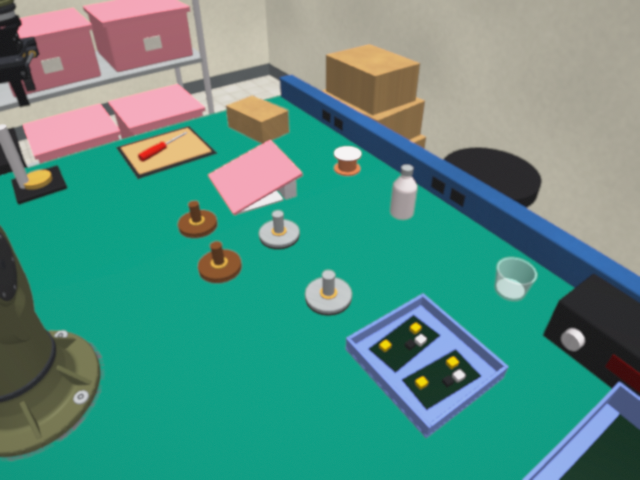

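Grey feet are at top pixels (272,284) and (374,291), side (279,232) and (328,293). The two brown ones, top (206,349) and (281,357), are the excluded look-alikes. The bottle is at top (313,148) and has a steel cap; the white-topped item at (204,145) is not it. Next I'll measure from depth and confirm in one crop.

```bash
python3 - <<'E'
from h import *
p,d=snap('top'); W=world('top',d)
cv2.imwrite('pics/crop1.png',cv2.resize(p[120:390,110:430,::-1],(800,675))[:600])
hsv=cv2.cvtColor(p,cv2.COLOR_RGB2HSV)
print('bench z',np.median(W[400:440,200:400,2]))
for n,(u,v) in dict(A=(272,284),B=(374,291),br1=(206,349),br2=(281,357)).items():
    w=W[v-30:v+31,u-30:u+31].reshape(-1,3)
    pl=w[(w[:,2]>.008)&(w[:,2]<.022)]; st=w[(w[:,2]>.05)&(w[:,2]<.07)]
    (c,r)=cv2.minEnclosingCircle((pl[:,:2]*1000).astype(np.float32))
    print(n,'plate circ',np.round(c,1),round(r,1),'z',np.median(pl[:,2]).round(4),'stud',len(st),st.mean(0).round(4) if len(st) else '')
m=(hsv[...,0]>165)&(hsv[...,1]>70)&(hsv[...,2]>120);m[:200]=0;m[320:]=0;m[:,:115]=0;m[:,235:]=0
m=cv2.erode(m.astype(np.uint8),np.ones((3,3)))>0
w=W[m]; w=w[(w[:,2]>0.005)&(w[:,2]<.09)]
c=w.mean(0);U,S,V=np.linalg.svd(w-c,full_matrices=False);n=V[2]*np.sign(V[2,2])
print('slope n',n.round(4),'tilt',np.degrees(np.arccos(n[2])).round(2),'mean',c.round(4))
up=np.array([0,0,1])-n[2]*n; up/=np.linalg.norm(up);print('up',up.round(3))
y=np.cross(n,up);q=(w-c)@np.c_[up,y];print(q.min(0),q.max(0),'centre',(c+((q.max(0)+q.min(0))/2)@np.c_[up,y].T).round(4), 'minrect',cv2.minAreaRect((q*1000).astype(np.float32)))
w=W[125:172,295:332].reshape(-1,3);w=w[w[:,2]>.1];print('bottle',w.mean(0),w.max(0))
print(bot.state()['t'])
E
```

```text
bench z -0.00036271418382533005
A plate circ [517.8  97.8] 41.9 z 0.0139 stud 108 [0.5178 0.0972 0.0596]
B plate circ [ 500.1 -105.3] 42.0 z 0.0138 stud 108 [ 0.5    -0.1051  0.0593]
br1 plate circ [391.3 231.9] 42.0 z 0.014 stud 122 [0.3923 0.2309 0.0594]
br2 plate circ [373.6  81.3] 42.4 z 0.0138 stud 114 [0.3739 0.0802 0.0596]
slope n [-0.2918  0.0325  0.9559] tilt 17.08 mean [0.5654 0.2898 0.0429]
up [ 0.95  -0.106  0.294]
[-0.09030209 -0.0883575 ] [0.08613057 0.08843382] centre [0.5635 0.2901 0.0423] minrect ((-1.8448944091796875, 0.26399993896484375), (176.72276306152344, 176.2797088623047), 89.77174377441406)
bottle [0.77663574 0.00951555 0.13955658] [0.79675005 0.02174521 0.97072154]
0.45
```

View pics/crop1.png

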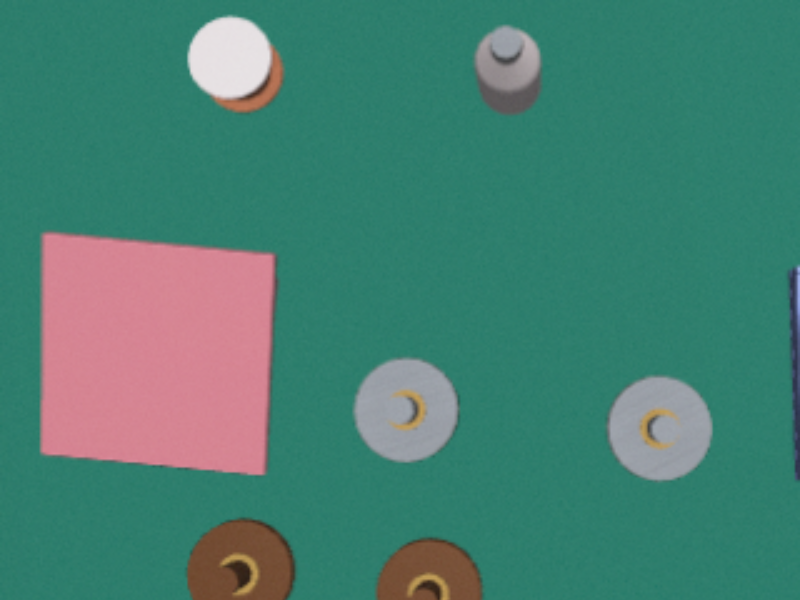

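The crop confirms both steel-grey feet: A at world (0.518, 0.0975) and B at (0.500, -0.105). They have 42 mm plates and stud tops at 59.5 mm, so they match. The slope is at (0.5635, 0.290, 0.042) with a 17.1° tilt, rising towards +x. First I'll turn the tool's y axis level with the slope and move over foot A.

```bash
python3 -m handwheel '[[[-2.85,-2.52,0],-0.08],[[-5.7,-5.04,0],-0.154],[[-8.55,-7.56,0],-0.154],[[-11.4,-10.08,0],-0.154],[[-14.2,-12.6,0],-0.154]]' 1 10
python3 -m handwheel '[[[-2.36,-2.85,0],0],[[-4.72,-5.7,0],0],[[-7.08,-8.55,0],0],[[-9.44,-11.4,0],0],[[-11.8,-14.25,0],0]]'
python3 -m handwheel '[[[-2.36,-2.85,0],0],[[-4.72,-5.7,0],0],[[-7.08,-8.55,0],0],[[-9.44,-11.4,0],0],[[-11.8,-14.25,0],0]]'
python3 -m handwheel '[[[-2.35,-2.8,0],0],[[-4.7,-5.65,2],0],[[-4.7,-5.65,5],0],[[-4.7,-5.65,8],0],[[-4.7,-5.65,10],0]]'
```

```text
t: 0.87
ee_pos: [0.2751, 0.4669, 0.2227]
tcp_rot: [[-0.994, 0.111, 0.0], [0.111, 0.994, 0.0], [-0.0, 0.0, -1.0]]
contact_force: [1.0, -0.9, -0.1]
opening: 0.997
gripper_force: 0.0
t: 1.28
ee_pos: [0.3765, 0.3123, 0.2229]
tcp_rot: [[-0.994, 0.11, 0.001], [0.11, 0.994, 0.001], [-0.0, 0.001, -1.0]]
contact_force: [1.0, 0.2, -0.1]
opening: 1.003
gripper_force: 0.0
t: 1.7
ee_pos: [0.478, 0.1576, 0.223]
tcp_rot: [[-0.994, 0.111, 0.001], [0.111, 0.994, 0.001], [-0.001, 0.001, -1.0]]
contact_force: [0.8, 1.1, -0.2]
opening: 0.997
gripper_force: 0.0
t: 2.12
ee_pos: [0.5169, 0.0967, 0.1202]
tcp_rot: [[-0.994, 0.113, -0.002], [0.113, 0.994, -0.001], [0.002, -0.001, -1.0]]
contact_force: [-0.5, -0.4, -0.3]
opening: 1.002
gripper_force: 0.0
```

```bash
python3 -m handwheel '[[[0,0,3],0],[[0,0,6],0],[[0,0,8.5],0],[[0,0,9.7],0],[[0,0,9.7],0]]' 1 10
python3 -m handwheel '[[[0,0,0],0],[[0,0,0],0],[[0,0,0],0],[[0,0,0],0],[[0,0,0],0]]' -1 10
python3 -m handwheel '[[[0,0,0],0],[[0,0,0],0],[[0,0,0],0],[[0,0,0],0],[[0,0,0],0]]'
```

```text
t: 2.53
ee_pos: [0.5155, 0.0973, 0.023]
tcp_rot: [[-0.994, 0.111, -0.005], [0.111, 0.994, -0.002], [0.005, -0.002, -1.0]]
contact_force: [-1.1, -0.5, -0.3]
opening: 0.999
gripper_force: 0.0
t: 2.95
ee_pos: [0.5185, 0.0982, 0.0267]
tcp_rot: [[-0.994, 0.111, 0.002], [0.111, 0.994, 0.001], [-0.002, 0.001, -1.0]]
contact_force: [-0.6, 0.0, -0.3]
opening: 0.711
gripper_force: 0.0
t: 3.37
ee_pos: [0.5177, 0.0979, 0.0256]
tcp_rot: [[-0.994, 0.111, -0.0], [0.111, 0.994, 0.0], [0.0, 0.0, -1.0]]
contact_force: [-0.2, -0.1, 0.1]
opening: 0.326
gripper_force: 0.0
```

```bash
python3 -m handwheel '[[[0,0,0],0],[[0,0,0],0],[[0,0,0],0],[[0,0,0],0],[[0,0,0],0]]'
python3 -m handwheel '[[[-0.2,0,0],0],[[-0.4,0,0],0],[[-0.6,0,0],0],[[-0.8,0,0],0],[[-1.0,0,0],0]]'
for i in 1 2 3 4 5; do python3 -m handwheel '[[[-0.2,0,0],0],[[-0.4,0,0],0],[[-0.6,0,0],0],[[-0.8,0,0],0],[[-1.0,0,0],0]]'; done
python3 -m handwheel '[[[0,0,0],0],[[0,0,0],0],[[0,0,0],0],[[0,0,0],0],[[0,0,0],0]]'
```

```text
t: 3.78
ee_pos: [0.5177, 0.098, 0.0255]
tcp_rot: [[-0.994, 0.11, -0.0], [0.11, 0.994, 0.0], [0.0, 0.0, -1.0]]
contact_force: [0.2, 0.6, -0.9]
opening: 0.246
gripper_force: 10.0
t: 4.2
ee_pos: [0.523, 0.0974, 0.025]
tcp_rot: [[-0.994, 0.11, -0.01], [0.11, 0.994, 0.0], [0.01, -0.001, -1.0]]
contact_force: [-11.0, 1.5, 9.0]
opening: 0.246
gripper_force: 10.0
t: 4.62
ee_pos: [0.5331, 0.0964, 0.025]
tcp_rot: [[-0.994, 0.11, -0.01], [0.11, 0.994, 0.001], [0.01, -0.001, -1.0]]
contact_force: [-10.9, 1.0, 8.9]
opening: 0.248
gripper_force: 10.0
t: 5.03
ee_pos: [0.5431, 0.0953, 0.025]
tcp_rot: [[-0.994, 0.11, -0.01], [0.11, 0.994, 0.001], [0.01, -0.0, -1.0]]
contact_force: [-10.8, 1.4, 8.8]
opening: 0.249
gripper_force: 10.0
t: 5.45
ee_pos: [0.5531, 0.0942, 0.025]
tcp_rot: [[-0.994, 0.11, -0.01], [0.11, 0.994, 0.001], [0.01, -0.0, -1.0]]
contact_force: [-11.3, 1.4, 8.8]
opening: 0.248
gripper_force: 10.0
t: 5.87
ee_pos: [0.5631, 0.0931, 0.025]
tcp_rot: [[-0.994, 0.11, -0.01], [0.11, 0.994, 0.001], [0.01, -0.0, -1.0]]
contact_force: [-10.9, 0.9, 8.0]
opening: 0.248
gripper_force: 10.0
t: 6.28
ee_pos: [0.5731, 0.092, 0.025]
tcp_rot: [[-0.994, 0.11, -0.009], [0.11, 0.994, 0.001], [0.009, -0.0, -1.0]]
contact_force: [-10.1, 0.7, 8.3]
opening: 0.248
gripper_force: 10.0
t: 6.7
ee_pos: [0.5739, 0.0919, 0.025]
tcp_rot: [[-0.994, 0.11, -0.008], [0.11, 0.994, 0.001], [0.008, -0.0, -1.0]]
contact_force: [-8.5, 1.5, 6.2]
opening: 0.253
gripper_force: 10.0
```

Foot A drags at about 11 N with about 9 N of extra down-force, giving μ≈0.65. Next I'll release it and go to foot B.

```bash
python3 -m handwheel '[[[0,0,0],0],[[0,0,0],0],[[0,0,0],0],[[0,0,0],0],[[0,0,0],0]]' 0.1 10
python3 -m handwheel '[[[0,0,-1.5],0],[[0,0,-4],0],[[0,0,-7],0],[[0.8,-3,-7],0],[[1.6,-6,-7],0]]'
python3 -m handwheel '[[[0.9,-3.5,0],0],[[1.9,-7,0],0],[[2.8,-10.5,0],0],[[3.8,-14,0],0],[[3.93,-14.37,0],0]]'
python3 -m handwheel '[[[0,0,0.5],0],[[0,0,3],0],[[0,0,5.5],0],[[0,0,7],0],[[0,0,7],0]]'
python3 -c "
from h import *
s=bot.state();print(s['t'],s['ee_pos'])
snap('side','side2.png')
p,d=snap('top');W=world('top',d);w=W[180:320,220:320].reshape(-1,3);st=w[(w[:,2]>.05)&(w[:,2]<.066)];print(st.mean(0),len(st))"
```

```text
t: 7.12
ee_pos: [0.5777, 0.0911, 0.0256]
tcp_rot: [[-0.994, 0.111, 0.001], [0.111, 0.994, -0.0], [-0.001, -0.0, -1.0]]
contact_force: [-0.4, -0.5, 0.3]
opening: 0.511
gripper_force: 0.0
t: 7.53
ee_pos: [0.5569, 0.0348, 0.0978]
tcp_rot: [[-0.994, 0.106, 0.005], [0.106, 0.994, 0.001], [-0.005, 0.002, -1.0]]
contact_force: [0.0, -1.7, -0.4]
opening: 0.546
gripper_force: 0.0
t: 7.95
ee_pos: [0.497, -0.1128, 0.0959]
tcp_rot: [[-0.993, 0.12, -0.001], [0.12, 0.993, -0.003], [0.0, -0.003, -1.0]]
contact_force: [-0.5, -0.9, -1.2]
opening: 0.55
gripper_force: 0.0
t: 8.37
ee_pos: [0.4976, -0.1029, 0.022]
tcp_rot: [[-0.994, 0.108, -0.006], [0.108, 0.994, 0.0], [0.006, -0.0, -1.0]]
contact_force: [-1.1, 0.4, -0.1]
opening: 0.546
gripper_force: 0.0
8.3667 [ 0.49758031 -0.1029428   0.02204902]
[0.57722452 0.10127616 0.05933403] 121
```

View pics/side2.png

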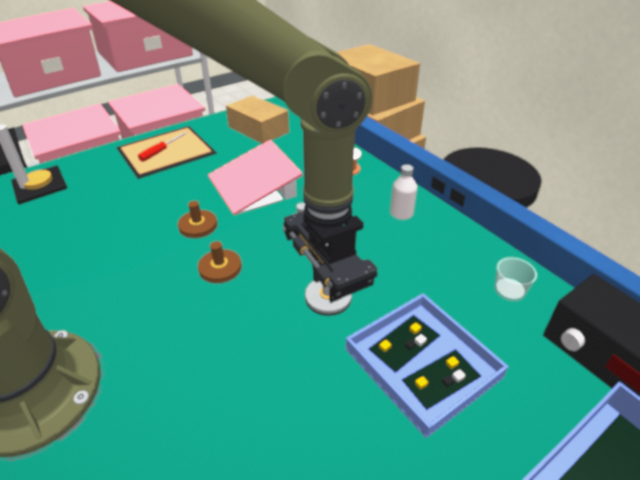

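The side view shows the gripper over foot B at (328,293) with the stud between the fingers. The bottle at (404,190) is untouched. I'll close and drag B the same way.

```bash
for i in 1 2; do python3 -m handwheel '[[[0,0,0],0],[[0,0,0],0],[[0,0,0],0],[[0,0,0],0],[[0,0,0],0]]' -1 10; done
for i in 1 2 3 4 5 6; do python3 -m handwheel '[[[-0.2,0,0],0],[[-0.4,0,0],0],[[-0.6,0,0],0],[[-0.8,0,0],0],[[-1.0,0,0],0]]' | grep -E 'ee_pos|force|opening' ; done
python3 -m handwheel '[[[0,0,0],0],[[0,0,0],0],[[0,0,0],0],[[0,0,0],0],[[0,0,0],0]]'
```

```text
t: 8.88
ee_pos: [0.5003, -0.105, 0.0261]
tcp_rot: [[-0.994, 0.11, 0.001], [0.11, 0.994, 0.0], [-0.001, 0.0, -1.0]]
contact_force: [-1.0, -1.7, 0.8]
opening: 0.256
gripper_force: 2.4
t: 9.3
ee_pos: [0.5003, -0.1051, 0.0261]
tcp_rot: [[-0.994, 0.111, 0.001], [0.111, 0.994, 0.0], [-0.001, 0.0, -1.0]]
contact_force: [-0.8, 0.5, 5.3]
opening: 0.248
gripper_force: 10.0
ee_pos: [0.5098, -0.1063, 0.0261]
contact_force: [-1.7, 0.4, 6.7]
opening: 0.244
gripper_force: 10.0
ee_pos: [0.5198, -0.1074, 0.0261]
contact_force: [-2.2, -0.4, 8.1]
opening: 0.245
gripper_force: 10.0
ee_pos: [0.5297, -0.1085, 0.0261]
contact_force: [-2.6, 0.2, 6.2]
opening: 0.248
gripper_force: 10.0
ee_pos: [0.5397, -0.1097, 0.0261]
contact_force: [-2.0, 0.7, 7.5]
opening: 0.248
gripper_force: 10.0
ee_pos: [0.5496, -0.1107, 0.0261]
contact_force: [-2.0, 0.0, 6.4]
opening: 0.246
gripper_force: 10.0
ee_pos: [0.5595, -0.1119, 0.0261]
contact_force: [-2.2, 0.0, 6.0]
opening: 0.247
gripper_force: 10.0
t: 12.22
ee_pos: [0.56, -0.1119, 0.0261]
tcp_rot: [[-0.994, 0.111, 0.001], [0.111, 0.994, -0.0], [-0.001, 0.0, -1.0]]
contact_force: [-0.2, 0.5, 5.1]
opening: 0.249
gripper_force: 10.0
```

B drags at about 2 N under a similar preload (μ≈0.14), so B is slippery and A grips. I'll release B, return to A and check its position.

```bash
python3 -m handwheel '[[[0,0,0],0],[[0,0,0],0],[[0,0,0],0],[[0,0,0],0],[[0,0,0],0]]' 0.3 10
python3 -m handwheel '[[[0,0,-1.5],0],[[0,0,-4.5],0],[[0,0,-8],0],[[0,3,-8],0],[[0,5,-8],0]]'
python3 -m handwheel '[[[0,0,0],0],[[0,0,0],0],[[0,0,0],0],[[0,0,0],0],[[0,0,0],0]]' | head -2
python3 - <<'E'
from h import *
p,d=snap('top','top2.png');W=world('top',d)
for n,x,y in (('A',.5777,.095),('B',.56,-.112)):
    w=W[(abs(W[...,0]-x)<.07)&(abs(W[...,1]-y)<.06)]
    pl=w[(w[:,2]>.008)&(w[:,2]<.022)]; st=w[(w[:,2]>.054)&(w[:,2]<.065)]
    print(n,len(pl),cv2.minEnclosingCircle((pl[:,:2]*1000).astype(np.float32)) if len(pl) else '',len(st),st.mean(0) if len(st) else '')
c=optics.calibration('wrist');print(np.round(c['hand_eye'],3))
snap('wrist','w1.png')
E
```

```text
t: 12.63
ee_pos: [0.5592, -0.1116, 0.0252]
tcp_rot: [[-0.994, 0.111, -0.001], [0.111, 0.994, 0.0], [0.001, 0.0, -1.0]]
contact_force: [1.2, -0.0, 0.6]
opening: 0.536
gripper_force: 0.0
t: 13.05
ee_pos: [0.567, -0.0616, 0.1083]
tcp_rot: [[-0.994, 0.113, 0.005], [0.113, 0.994, 0.001], [-0.005, 0.002, -1.0]]
contact_force: [1.3, 1.5, -1.3]
opening: 0.648
gripper_force: 0.0
t: 13.47
ee_pos: [0.5647, -0.0634, 0.1053]
A 1207 ((572.9490356445312, 91.54337310791016), 41.98676681518555) 106 [0.57278944 0.09139293 0.05960973]
B 0  0 
[[ 0.001  0.956  0.292  0.08 ]
 [ 1.    -0.001 -0.001 -0.   ]
 [-0.     0.292 -0.956 -0.161]
 [ 0.     0.     0.     1.   ]]
```

View pics/top2.png

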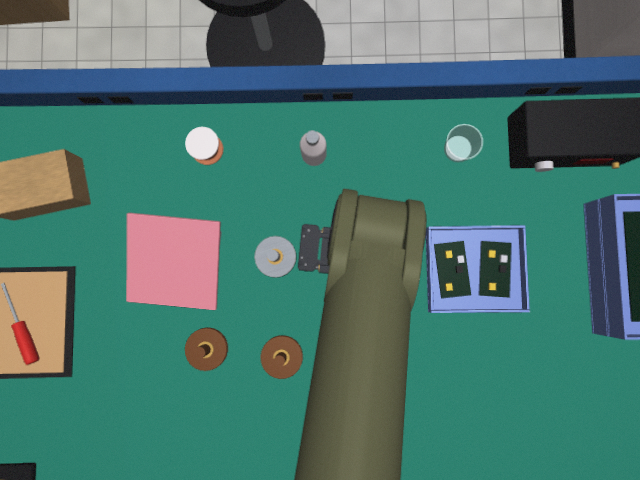

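A is at (0.573, 0.0915), upright, and the bottle is untouched. Now I'll grasp A.

```bash
python3 -m handwheel '[[[0.2,3.8,0],0],[[0.4,7.6,0],0],[[0.7,11.4,0],0],[[0.92,15.2,0],0],[[0.92,15.4,0],0]]'
python3 -m handwheel '[[[0,0,0.3],0],[[0,0,2.5],0],[[0,0,5],0],[[0,0,7],0],[[0,0,7.6],0]]'
for i in 1 2 3; do python3 -m handwheel '[[[0,0,0],0],[[0,0,0],0],[[0,0,0],0],[[0,0,0],0],[[0,0,0],0]]' -1 18; done
python3 -m handwheel '[[[0,0,-1],0],[[0,0,-3],0],[[0,0,-6],0],[[0,0,-9],0],[[0,0,-10],0]]'
```

```text
t: 13.98
ee_pos: [0.5725, 0.1022, 0.1053]
tcp_rot: [[-0.995, 0.1, -0.0], [0.1, 0.995, 0.005], [0.001, 0.005, -1.0]]
contact_force: [-0.9, 1.2, -0.5]
opening: 0.653
gripper_force: 0.0
t: 14.4
ee_pos: [0.5705, 0.0891, 0.0262]
tcp_rot: [[-0.994, 0.113, -0.005], [0.113, 0.994, -0.003], [0.005, -0.003, -1.0]]
contact_force: [-0.9, 0.6, -0.5]
opening: 0.647
gripper_force: 0.0
t: 14.82
ee_pos: [0.5739, 0.0921, 0.0308]
tcp_rot: [[-0.994, 0.111, 0.002], [0.111, 0.994, 0.001], [-0.002, 0.001, -1.0]]
contact_force: [0.5, -0.7, 0.5]
opening: 0.354
gripper_force: 0.0
t: 15.23
ee_pos: [0.5734, 0.0921, 0.0303]
tcp_rot: [[-0.994, 0.11, 0.001], [0.11, 0.994, 0.0], [-0.001, 0.0, -1.0]]
contact_force: [-1.2, -0.5, 4.9]
opening: 0.247
gripper_force: 18.0
t: 15.65
ee_pos: [0.5734, 0.0921, 0.0303]
tcp_rot: [[-0.994, 0.111, 0.001], [0.111, 0.994, 0.0], [-0.001, 0.0, -1.0]]
contact_force: [-1.1, -0.0, 6.4]
opening: 0.251
gripper_force: 18.0
t: 16.07
ee_pos: [0.5743, 0.0923, 0.1328]
tcp_rot: [[-0.994, 0.111, 0.004], [0.111, 0.994, 0.001], [-0.004, 0.002, -1.0]]
contact_force: [2.5, -0.0, -5.3]
opening: 0.245
gripper_force: 18.0
```

```bash
python3 -m handwheel '[[[0.2,1.2,0],0],[[0.5,3.2,0],0],[[1,5.8,0],0],[[1.4,8.4,0],0],[[1.9,11,0],0]]'
python3 -m handwheel '[[[0.45,2.6,0],0],[[0.85,5,0],0],[[1.2,7,0],0],[[1.4,8.3,0],0],[[1.47,8.7,0],0]]'
python3 -m handwheel '[[[0,0,0],0],[[0,0,1],0],[[0,0,2.2],0],[[0,0,3.4],0],[[0,0,4],0]]'
python3 -m handwheel '[[[0,0,0],0],[[0,0,0],0],[[0,0,0],0],[[0,0,0],0],[[0,0,0],0]]'
python3 -c "
from h import *
snap('side','side3.png')"
```

```text
t: 16.48
ee_pos: [0.5638, 0.2053, 0.1262]
tcp_rot: [[-0.994, 0.11, -0.005], [0.11, 0.994, -0.001], [0.005, -0.002, -1.0]]
contact_force: [0.2, 0.6, -6.4]
opening: 0.245
gripper_force: 18.0
t: 16.9
ee_pos: [0.5583, 0.2956, 0.1266]
tcp_rot: [[-0.994, 0.106, -0.004], [0.106, 0.994, -0.0], [0.004, -0.001, -1.0]]
contact_force: [-0.5, 1.3, -7.3]
opening: 0.247
gripper_force: 18.0
t: 17.32
ee_pos: [0.56, 0.2892, 0.0865]
tcp_rot: [[-0.994, 0.113, -0.003], [0.113, 0.994, -0.003], [0.003, -0.003, -1.0]]
contact_force: [-1.4, -0.4, -6.4]
opening: 0.243
gripper_force: 18.0
t: 17.73
ee_pos: [0.5617, 0.2919, 0.0904]
tcp_rot: [[-0.994, 0.11, 0.001], [0.11, 0.994, 0.001], [-0.001, 0.001, -1.0]]
contact_force: [-0.7, -0.4, -6.7]
opening: 0.247
gripper_force: 18.0
```

View pics/side3.png

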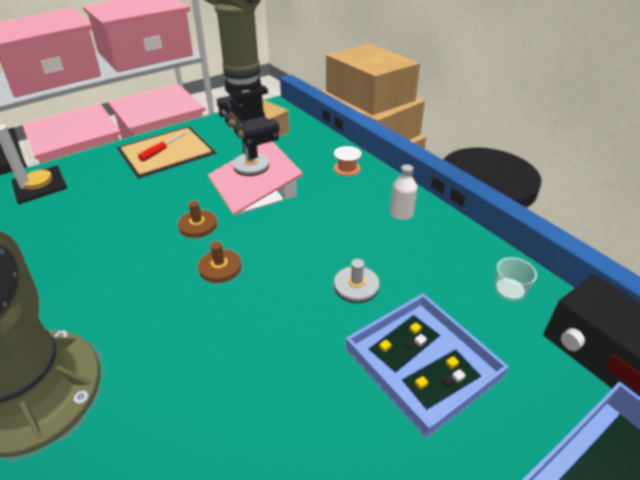

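Foot A (251,163) is held just above the slope, and B stands at (357,283). Next I'll lower until the uphill edge touches, then roll it flat with a lighter grip.

```bash
python3 -m handwheel '[[[0,0,0.12],0],[[0,0,0.24],0],[[0,0,0.36],0],[[0,0,0.48],0],[[0,0,0.6],0]]' - 11
python3 -m handwheel '[[[0.1,0,0.12],0],[[0.2,0,0.24],0],[[0.3,0,0.36],0],[[0.4,0,0.48],0],[[0.5,0,0.6],0]]'
python3 -m handwheel '[[[0.1,0,0.1],0],[[0.2,0,0.2],0],[[0.3,0,0.3],0],[[0.4,0,0.4],0],[[0.5,0,0.5],0]]'
python3 -c "
from h import *
p,d=snap('side');cv2.imwrite('pics/c3.png',cv2.resize(p[90:230,180:330,::-1],(640,597)))"
```

```text
t: 18.2
ee_pos: [0.5607, 0.2918, 0.0837]
tcp_rot: [[-0.994, 0.11, -0.001], [0.11, 0.994, 0.0], [0.001, 0.0, -1.0]]
contact_force: [-3.5, -0.0, -2.0]
opening: 0.248
gripper_force: 11.0
t: 18.62
ee_pos: [0.556, 0.2925, 0.0777]
tcp_rot: [[-0.994, 0.11, 0.0], [0.11, 0.994, 0.0], [0.0, 0.0, -1.0]]
contact_force: [-2.5, -0.1, -2.8]
opening: 0.25
gripper_force: 11.0
t: 19.03
ee_pos: [0.5521, 0.2924, 0.0726]
tcp_rot: [[-0.994, 0.111, 0.002], [0.111, 0.994, -0.0], [-0.002, 0.0, -1.0]]
contact_force: [1.0, 0.1, -4.1]
opening: 0.245
gripper_force: 11.0
```

View pics/c3.png

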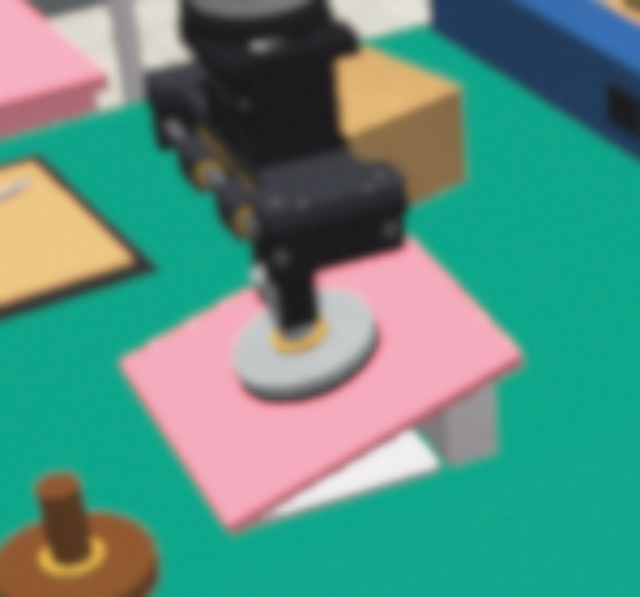

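The foot has pivoted almost flat on the slope. I'll finish the roll, release and withdraw.

```bash
python3 -m handwheel '[[[0.06,0,0.08],0],[[0.12,0,0.16],0],[[0.18,0,0.24],0],[[0.24,0,0.3],0],[[0.24,0,0.3],0]]'
python3 -m handwheel '[[[0,0,0],0],[[0,0,0],0],[[0,0,0],0],[[0,0,0],0],[[0,0,0],0]]' 0.3
python3 -m handwheel '[[[0,0,0],0],[[0,0,-0.5],0],[[0,0,-2],0],[[0,0,-5],0],[[0,0,-8],0]]'
python3 -m handwheel '[[[0,0,-3],0],[[3,0,-5],0],[[6,3,-6],0],[[6,7,-6],0],[[6,10,-6],0]]'
python3 -m handwheel '[[[0,3,0],0],[[0,6,0],0],[[0,9,0],0],[[0,9,0],0],[[0,9,0],0]]'
python3 - <<'E'
from h import *
p,d=snap('top');W=world('top',d)
O=np.array([.5635,.2901,.0423]);n=np.array([-.2918,.0325,.9559]);X=np.array([.95,-.106,.294]);X-=n*(X@n);X/=np.linalg.norm(X)
L=(W-O)@np.c_[X,np.cross(n,X),n]
w=L[(abs(L[...,0])<.09)&(abs(L[...,1])<.09)]
for lo,hi in((.009,.019),(.05,.07)):
    q=w[(w[:,2]>lo)&(w[:,2]<hi)];print(len(q),q.mean(0).round(4),q.std(0).round(4),cv2.minEnclosingCircle((q[:,:2]*1000).astype(np.float32)))
w=W[(abs(W[...,0]-.56)<.07)&(abs(W[...,1]+.112)<.06)]
for lo,hi in((.008,.022),(.05,.07)):
    q=w[(w[:,2]>lo)&(w[:,2]<hi)];print('B',len(q),q.mean(0).round(4) if len(q) else '')
p,d=snap('side');cv2.imwrite('pics/c4.png',cv2.resize(p[90:340,160:440,::-1],(670,598)))
print(bot.state()['t'])
E
```

```text
t: 19.5
ee_pos: [0.5504, 0.2926, 0.0709]
tcp_rot: [[-0.994, 0.111, 0.003], [0.111, 0.994, 0.001], [-0.003, 0.001, -1.0]]
contact_force: [2.3, -1.9, 2.1]
opening: 0.244
gripper_force: 11.0
t: 19.92
ee_pos: [0.5484, 0.2933, 0.0694]
tcp_rot: [[-0.994, 0.11, -0.001], [0.11, 0.994, 0.0], [0.001, 0.0, -1.0]]
contact_force: [0.3, -0.1, -0.4]
opening: 0.542
gripper_force: 0.0
t: 20.33
ee_pos: [0.5479, 0.2925, 0.1496]
tcp_rot: [[-0.994, 0.111, -0.002], [0.111, 0.994, -0.002], [0.002, -0.002, -1.0]]
contact_force: [1.0, 1.3, 0.6]
opening: 0.648
gripper_force: 0.0
t: 20.75
ee_pos: [0.4985, 0.403, 0.2122]
tcp_rot: [[-0.994, 0.108, 0.001], [0.108, 0.994, 0.005], [-0.001, 0.005, -1.0]]
contact_force: [0.2, 1.2, 0.7]
opening: 0.651
gripper_force: 0.0
t: 21.17
ee_pos: [0.509, 0.4905, 0.2086]
tcp_rot: [[-0.994, 0.107, -0.001], [0.107, 0.994, -0.001], [0.001, -0.001, -1.0]]
contact_force: [-0.5, -1.0, -0.1]
opening: 0.653
gripper_force: 0.0
1191 [ 0.0009 -0.0016  0.014 ] [0.0221 0.0219 0.0017] ((-1.516623854637146, 0.5779412984848022), 42.21648406982422)
132 [-0.0009 -0.      0.059 ] [0.0059 0.0058 0.0027] ((-1.9512808322906494, 0.7018371224403381), 11.466334342956543)
B 1215 [ 0.5591 -0.1114  0.0138]
B 111 [ 0.5593 -0.1118  0.0592]
21.2667
```

View pics/c4.png

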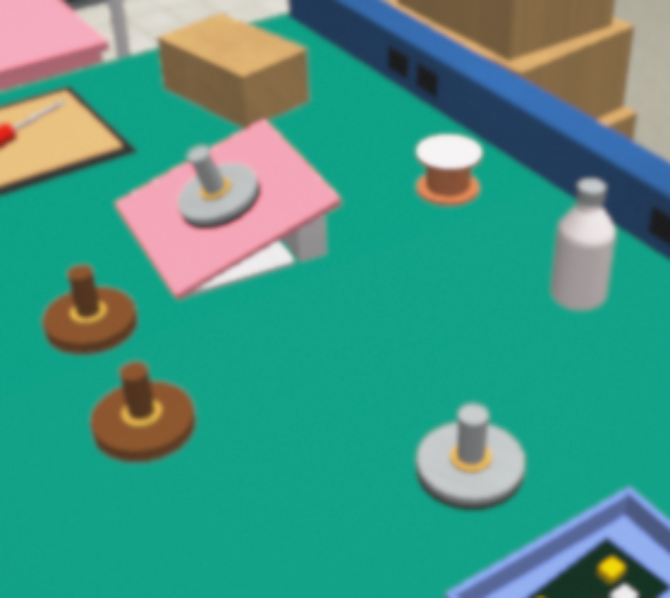

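The picture shows A flat on the slope, about 2 mm from its middle. B is upright on the bench, the bottle is in place and the arm is clear.

```bash
python3 -m handwheel '[[[0,0,0],0],[[0,0,0],0],[[0,0,0],0],[[0,0,0],0],[[0,0,0],0]]' | head -1; python3 -c "
from rig import order
print(order.sign_off())"
```

```text
t: 21.68
the job is handed in; nothing more can be done
None
```

I handed the job in at 21.7 s: the grippy foot (A, μ≈0.65) stands flat about 2 mm from the middle of the pink slope, the slippery foot (B, μ≈0.14) stands upright on the bench, and the bottle was not touched; the sign-off gave no verdict.

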